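# Lever the tight lid of a slide tin loose

### The arm

A 7-joint arm with a two-finger parallel gripper is mounted at the origin on the work surface. World frame = base frame: x ahead of the robot, y to its left, z up, the work surface at z = 0. Lengths are in m, angles in degrees, forces in N, time in s.
With the tool pointing down it reaches from about 0.425 to 0.925 m from the base axis. Payload 6.8 kg.
Tool frame: the origin (TCP) lies between the finger pads; the fingertips stand 8 mm ahead of it and the grasp point (between the pads) lies 11 mm behind it; z points along the fingers, y is the line along which they close (so a half turn about z gives the same grasp; the last joint's range is limited). The gripper opens to 88 mm and grips with 3 to 60 N. Pads are 20 mm wide; open, the fingers measure 115 mm over their backs; the gripper's body (75 mm by 178 mm) begins 61 mm behind the grasp point.
Start: joints at [-79.991, 27.33, 1.283, 89.118, -0.659, 63.558, -4.761], TCP at [0.188, 0.648, 0.231] pointing down, gripper open.
Joint ranges: [-169.35, 169.35], [-19.33, 120.38], [-80.79, 83.38], [13.8, 139.57], [-78.32, 258.32], [9.67, 109.79], [-169.56, 169.56]. Speed limits (degrees/s): [136.94, 136.94, 180, 180, 180, 180, 180].

### API

Orientations are given as a 3x3 rotation matrix whose columns are the frame's x, y, z axes.
In Python, from station import robot gives the robot as it stands.
- The arm moves only by the tool drive_tool, never from a script. Its argument "rows" is a list of rows, each a list of 3 entries, a list of its own where there are three numbers: the shift along the tool's x, y, z in mm, then the turn, a rotation vector about the tool's x, y, z in rad, then the opening, from 0 (shut) to 1 (fully open). In form: [[[x, y, z], [ax, ay, az], gripper], ...]. A call has 1 to 5 rows; each row is the pose to reach, as a shift and turn from the pose commanded when the call began, along the tool's axes at that moment; what a row does not reach only later rows make up. A row lasts 1/8 s, in which the tool goes at most 62.5 mm and 10.7 degrees, less where a joint would pass 70% of its speed; a pose out of reach is approached as far as the arm can. A call with a gripper value outside its range is refused whole. The fingers move at their own pace and stop on an object; the grip force is fixed at half the most. Time passes only in rows, so rows that repeat a pose let the fingers close. It gives the time, the measured TCP pose, the force, the opening and the grip force at its end, in the units of the state.
- robot.get_state(): the state, without advancing time (a new reading comes with each control period).
- robot.snapshot(name): name is "scene" or "top"; returns (picture, depth): 400x640x3 uint8, blue, green, red; 400x640 float32, m along the optical axis (not along the pixel's ray), 0 where there is no reading.
- robot.camera_model(name): a dict with "camera_matrix" (3x3 intrinsics, pixels), "k1" (the pictures are not rectified: a ray, as slopes to the right and down, at radius r is drawn at 1 + k1 r^2 times it, then the intrinsics apply), "rvec" (rotation vector, rad) and "tvec" (3), from world to camera coordinates, as OpenCV has them. Camera axes: x right, y down, z forward; pixel columns grow to the right and rows downward; lengths in m; the calibration is good to about 2 mm. A picture is of the moment at which its call begins. camera_model takes no time and is no camera call.
- robot.hand_in(): hands the job in; it is judged then, once.
The state is a dict: "time": time; "joint_positions": joint angles; "qd": joint speeds; "effort": joint torques, N m; "tool_pos": TCP position; "orientation": TCP orientation; "force": force on the tool from outside, world axes, zero at the start; "wrist_torque": the same for the moment, N m; "opening": finger opening in m; "gripper_force": force on a finger pad.
Only numpy, scipy, OpenCV 4.12 (cv2) and the standard library are available. Lean on these libraries where they do the work, as an engineer would, in place of code of your own. Each camera call takes 0.05 s, during which the arm holds its last target. There are 200 camera calls.

### The job

Take the flat steel lever with the wooden handle, lay it across the round-topped fulcrum bar with its tip under the ledge of the tin's tight lid, and push the handle down so that the lever lifts the lid about 10 mm. Leave the lid standing loose like that and let go; the lever may stay where it is.

Things in the scene. Friction and masses are not known exactly. Their poses are not given: they have to be found in the camera images.
- lever_grip (a point): The lever, loose, flat, 0.2 kg: steel blade 110 long, 24 wide, 6 thick, then wooden handle 90 long, 22 wide, 20 mm high, undersides flush. This point: in the handle, half-way up (10 mm above the underside), 140 mm from the tip, 60 mm from the handle's end. The tip points along its -y axis, z is up. Centre of mass 14 mm towards the tip.
- lever_tip (a point): Middle of the end face of the lever's blade, 3 mm above its underside: 140 mm along -y and 7 mm down from lever_grip, same axes.
- fulcrum (a point): Middle of the round top of a fixed dark steel bar, 80 mm above the table, 90 mm long along its x axis, 16 mm thick. It stands with the tin on a board 12 mm thick that reaches 25 mm to +y, 190 mm to -y and 75 mm to both sides. The tin lies to its -y; the table to its +y is free, where the lever's handle belongs (the lever's axes are then parallel to these).
- lid (a joint): Lift of the lid, m: 0 down, 0.016 at its upper stop. Lid of a fixed aluminium tin 110 mm square, near wall 66 mm from the fulcrum's middle. Its ledge, 116 wide, 5 thick, starts 33 mm from the fulcrum's middle; underside 15 mm above the fulcrum's top. Lid top 108 mm above the table. Tight: needs 24 N, stays where left; a lever let go there only tips back until its tip bears on the ledge.
Things that resemble listed ones, but are neither listed nor needed, are in the scene too. Of the things that look like the part that bears lever_grip, the larger one is meant.

How it is judged (in metres and radians):
On the way, in this order (a step that is already met when the one before it is completed fails the run):
1. the lever lies across the fulcrum with its tip under the ledge of the lid, the lid still down (y of lever_tip in the frame of fulcrum between -0.07 and -0.035 m and x of lever_tip in the frame of fulcrum between -0.058 and 0.058 m and z of lever_tip in the frame of fulcrum between -0.005 and 0.016 m and y of lever_grip in the frame of fulcrum above 0.05 m and value of joint lid below 0.003 m), for 0.1 s.
2. the lid is lifted at least 6 mm, borne by the lever, which bears on the fulcrum (value of joint lid above 0.006 m and z of lever_tip in the frame of fulcrum above 0.01 m and y of lever_tip in the frame of fulcrum between -0.07 and -0.028 m and z of lever_grip in the frame of fulcrum below 0 m), for 0.1 s.
At the end, for the whole second after the job is handed in: the lid stands still, lifted at least 6 mm, with nothing held by the robot; the lever may lie anywhere (value of joint lid above 0.006 m and velocity of joint lid between -0.005 and 0.005 m/s); the robot touches nothing.
It also fails if it takes over 48 s, if anything falls off the work surface, if the arm or the gripper's body presses on something with over 40 N, if the wrist force passes 120 N, or if a joint passes its speed limit or range.

## Working session

There is one attempt and no reset: what is moved stays moved. The work goes in short steps, Python scripts to look and compute and a tool call to move; the robot and the scene stay as the last step left them, time stands still between calls to the robot, and variables do not carry over. Pictures are saved under pics/ and viewed, at most 10 in all, crops included, and the job is handed in when it is done.

Besides the shell and the picture viewer there is one more tool, called after ">>>" as name([rows], argument=value, ...), one row to a line, values as JSON. drive_tool: Moves the arm, as the interface text tells. Its arguments: {"type":"object","properties":{"rows":{"type":"array","items":{"type":"array"}}},"required":["rows"]}

```bash
mkdir -p pics && python3 - <<'E'
from station import robot
import cv2,numpy as np
for n in("scene","top"):
    p,d=robot.snapshot(n); cv2.imwrite(f"pics/{n}0.png",p); np.save(f"pics/{n}0.npy",d)
    print(n,robot.camera_model(n))
s=robot.get_state();print(s)
E
```

```text
scene {'camera_matrix': array([[513.95116775,   0.        , 327.74011716],
       [  0.        , 513.95116775, 213.20391572],
       [  0.        ,   0.        ,   1.        ]]), 'k1': -0.0890637893350399, 'rvec': array([ 2.17868638,  0.8709673 , -0.40327343]), 'tvec': array([-0.34672657, -0.06779776,  1.09514188])}
top {'camera_matrix': array([[461.05833519,   0.        , 326.73243597],
       [  0.        , 461.05833519, 194.75085446],
       [  0.        ,   0.        ,   1.        ]]), 'k1': -0.05954484682957503, 'rvec': array([ 2.20137354, -2.22684581,  0.01541274]), 'tvec': array([0.12230308, 0.34147054, 0.90927696])}
{'time': 0.1, 'joint_positions': array([-79.98968658,  27.37122798,   1.28018118,  89.16951893,
        -0.65790226,  63.55940018,  -4.76137955]), 'qd': array([-0.08783379, -0.08870978, -0.09865128, -0.25777409,  0.00537794,
       -0.01269445,  0.08309879]), 'effort': array([ 4.23912963e-03, -5.84088421e+01,  1.54031899e+00, -2.73314148e+01,
       -5.41163154e-02,  1.31199704e-02,  3.06266884e-05]), 'tool_pos': array([0.18823446, 0.6476861 , 0.22980004]), 'orientation': array([[-9.60281527e-01,  2.79032766e-01, -3.22571014e-04],
       [ 2.79032921e-01,  9.60280225e-01, -1.58719319e-03],
       [-1.33120339e-04, -1.61416023e-03, -9.99998688e-01]]), 'force': array([-0.28563381,  0.50964386,  0.20102392]), 'wrist_torque': array([-0.02810434, -0.01415276,  0.01507328]), 'gripper_force': 0.0, 'opening': 0.08753215555045386}
```

View pics/scene0.png

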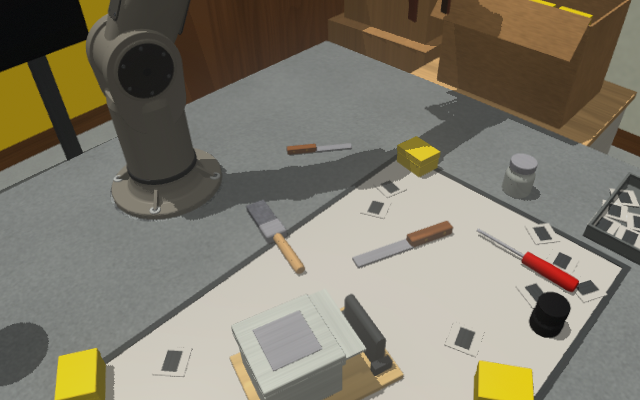

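View pics/top0.png

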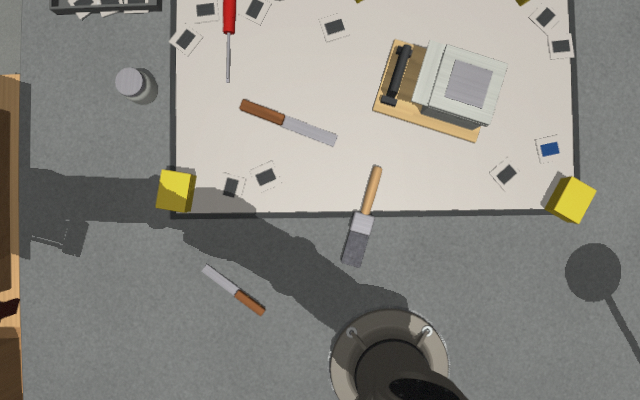

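The top view shows the large lever with a brown handle at about (262,110) and its blade tip near (335,140). The small look-alike is at (233,290). The fulcrum is the dark bar at about (397,72), on the board with the tin at (462,85).

```bash
cat > h.py <<'E'
import cv2,numpy as np
from station import robot
class Cam:
    def __init__(s,n):
        m=robot.camera_model(n); s.K=m["camera_matrix"]; s.D=np.array([m["k1"],0,0,0,0.]); s.rv=m["rvec"]; s.t=m["tvec"]; s.R=cv2.Rodrigues(s.rv)[0]
    def plane(s,uv,z):
        n=cv2.undistortPoints(np.array(uv,float).reshape(-1,1,2),s.K,s.D)[:,0]
        r=np.c_[n,np.ones(len(n))]@s.R; c=-s.R.T@s.t
        return c+r*((z-c[2])/r[:,2])[:,None]
    def depth(s,uv,d):
        uv=np.array(uv,int).reshape(-1,2); n=cv2.undistortPoints(uv.astype(float).reshape(-1,1,2),s.K,s.D)[:,0]
        return (np.c_[n,np.ones(len(n))]*d[uv[:,1],uv[:,0]][:,None]-s.t)@s.R
    def proj(s,P): return cv2.projectPoints(np.array(P,float).reshape(-1,1,3),s.rv,s.t,s.K,s.D)[0][:,0]
E
python3 - <<'E'
from h import *
np.set_printoptions(precision=4,suppress=True)
c=Cam("top");p=cv2.imread("pics/top0.png");d=np.load("pics/top0.npy")
def rect(P):
    r=cv2.minAreaRect((P[:,:2]*1000).astype(np.float32)); b=cv2.boxPoints(r); return r,b
h=cv2.cvtColor(p,cv2.COLOR_BGR2HSV)
def comp(m,x0,y0,x1,y1):
    w=np.zeros(m.shape,np.uint8); w[y0:y1,x0:x1]=m[y0:y1,x0:x1]*255
    n,l,s,_=cv2.connectedComponentsWithStats(w); k=1+np.argmax(s[1:,4]); y,x=np.where(l==k); return np.c_[x,y]
hd=comp((h[...,1]>100),230,90,345,155)
print("handle",len(hd),rect(c.plane(hd,.02)), np.median(c.depth(hd,d)[:,2]))
box=np.zeros(p.shape[:2],bool); box[90:155,230:345]=1
bl=comp((h[...,2]<190)&(h[...,1]<60),270,110,345,155)
print("blade",len(bl),rect(c.plane(bl,.006)),np.median(c.depth(bl,d)[:,2]))
fb=comp(h[...,2]<80,370,30,420,115)
P=c.depth(fb,d);print("bar",len(fb),rect(c.plane(fb,.08)))
for lo,hi in((.07,.085),(.1,.115)):
    v,u=np.mgrid[20:150,360:520]; uv=np.c_[u.ravel(),v.ravel()]; Q=c.depth(uv,d); k=(Q[:,2]>lo)&(Q[:,2]<hi); print(lo,k.sum(),rect(Q[k]),Q[k][:,2].mean(),np.sort(Q[k][:,2])[[0,-1]])
print("mat z",c.depth([[300,60],[330,180]],d)[:,2])
v=cv2.resize(p[20:160,220:520],None,fx=2.6,fy=2.6,interpolation=cv2.INTER_CUBIC);cv2.imwrite("pics/crop.png",v)
E
```

```text
handle 497 (((505.8369140625, 243.10507202148438), (88.90863800048828, 21.585153579711914), 68.00679016113281), array([[479.1818, 205.9276],
       [499.1961, 197.844 ],
       [532.4921, 280.2826],
       [512.4777, 288.3661]], dtype=float32)) 0.019846939264343395
blade 771 (((475.03759765625, 162.82528686523438), (135.41250610351562, 28.19406509399414), 67.57494354248047), array([[436.1784, 105.6167],
       [462.2404,  94.8614],
       [513.8969, 220.0339],
       [487.8348, 230.7892]], dtype=float32)) 0.005826256730702315
bar 676 (((560.7554321289062, -11.504962921142578), (27.600784301757812, 116.01605224609375), 71.76078796386719), array([[501.3425,  -6.4564],
       [611.5297, -42.7676],
       [620.1683, -16.5536],
       [509.9812,  19.7577]], dtype=float32))
0.07 473 (((515.6983032226562, -68.9791259765625), (210.04269409179688, 84.27653503417969), 40.78855895996094), array([[ 408.6563, -105.6824],
       [ 463.7116, -169.4903],
       [ 622.7403,  -32.2758],
       [ 567.685 ,   31.5321]], dtype=float32)) 0.07782013384346878 [0.0702 0.0849]
0.1 4794 (((539.8045043945312, -120.2034912109375), (147.45852661132812, 117.60552978515625), 71.92781829833984), array([[ 461.0308, -172.0539],
       [ 572.8344, -208.5369],
       [ 618.5782,  -68.353 ],
       [ 506.7746,  -31.8701]], dtype=float32)) 0.10675794427188966 [0.1    0.1142]
mat z [-0.0002 -0.0021]
```

View pics/crop.png

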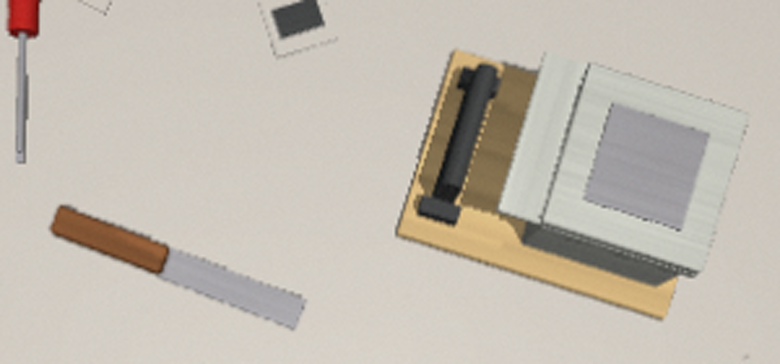

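The crop confirms the large lever, with its handle end at the left and its tip at the right. The bar stands left of the lid's ledge, on a board tilted by about 18°. Next I check the fulcrum against the bar itself and compute the first move.

```bash
cat >> h.py <<'E'
from scipy.spatial.transform import Rotation as Ro
def down(yawx,pitch=0):
    "tool x along world yaw (deg), z down; pitch>0 dips tool x downward"
    a=np.radians(yawx); x=np.array([np.cos(a),np.sin(a),0]); z=np.array([0,0,-1.]); R=np.c_[x,np.cross(z,x),z]
    return Ro.from_matrix(R)*Ro.from_rotvec([0,-np.radians(pitch),0])
def delta(pos,rot):
    s=robot.get_state(); R=Ro.from_matrix(s["orientation"])
    print("t",round(s["time"],2),"shift mm",R.inv().apply((np.array(pos)-s["tool_pos"])*1000).round(1),"rotvec",(R.inv()*rot).as_rotvec().round(4))
np.set_printoptions(precision=4,suppress=True)
E
python3 - <<'E'
from h import *
c=Cam("top");d=np.load("pics/top0.npy")
v,u=np.mgrid[35:112,375:418]; uv=np.c_[u.ravel(),v.ravel()]; Q=c.depth(uv,d); k=(Q[:,2]>.06)&(Q[:,2]<.09)
k&=(Q[:,1]>-.045)
r=cv2.minAreaRect((Q[k][:,:2]*1000).astype(np.float32));print(r,np.percentile(Q[k][:,2],[50,90,98]),Q[k].mean(0))
top=Q[k][Q[k][:,2]>.077];print(len(top),cv2.minAreaRect((top[:,:2]*1000).astype(np.float32)))
delta([.501,.229,.12],down(68.0))
s=Cam("scene");print(s.proj([[.501,.229,.02],[.573,-.019,.08]]))
E
```

```text
((572.581298828125, -19.81024742126465), (16.035053253173828, 92.40567016601562), 71.66706848144531) [0.0783 0.0808 0.0821] [ 0.5707 -0.0186  0.0774]
316 ((572.5904541015625, -19.408658981323242), (15.105901718139648, 91.17300415039062), 71.350341796875)
t 0.1 shift mm [-417.2 -314.6  110.4] rotvec [-0.0011  0.0014  1.672 ]
[[421.6292 232.3236]
 [363.5449 315.3698]]
```

>>> drive_tool([
  [[-46, -35, 12], [0, 0, 0.18], 1],
  [[-92, -70, 24], [0, 0, 0.36], 1],
  [[-138, -105, 36], [0, 0, 0.54], 1],
  [[-184, -140, 48], [0, 0, 0.72], 1],
  [[-230, -175, 60], [0, 0, 0.9], 1],
])

```text
time: 0.72
tool_pos: [0.3611, 0.4142, 0.1702]
orientation: [[-0.373, 0.928, -0.0], [0.928, 0.373, -0.0], [-0.0, -0.0, -1.0]]
force: [0.8, 0.3, -0.6]
opening: 0.0877
gripper_force: 0.0
```

```bash
python3 -c "
from h import *
delta([.501,.229,.12],down(68.0))"
```

```text
t 0.72 shift mm [-224.    60.7   50.2] rotvec [-0.0001  0.0001  0.7661]
```

>>> drive_tool([
  [[-46, 12, 10], [0, 0, 0.16], 1],
  [[-92, 25, 20], [0, 0, 0.32], 1],
  [[-138, 38, 30], [0, 0, 0.48], 1],
  [[-184, 50, 40], [0, 0, 0.64], 1],
  [[-224, 61, 50], [0, 0, 0.766], 1],
])

```text
time: 1.35
tool_pos: [0.5023, 0.2301, 0.1202]
orientation: [[0.374, 0.928, -0.0], [0.928, -0.374, -0.0], [-0.0, -0.0, -1.0]]
force: [-0.7, -0.2, 0.2]
opening: 0.0878
gripper_force: 0.0
```

>>> drive_tool([
  [[0, 0, 0], [0, 0, 0], 1],
  [[0, 0, 0], [0, 0, 0], 1],
])

```text
time: 1.6
tool_pos: [0.5011, 0.2322, 0.1204]
orientation: [[0.368, 0.93, -0.001], [0.93, -0.368, 0.0], [-0.0, -0.001, -1.0]]
force: [-0.2, 0.2, 0.5]
opening: 0.0879
gripper_force: 0.0
```

```bash
python3 -c "
from h import *
delta([.501,.229,.011],down(68.0))
p,_=robot.snapshot('scene');cv2.imwrite('pics/s1.png',cv2.resize(p[80:330,300:600],None,fx=2,fy=2))"
```

```text
t 1.6 shift mm [ -3.    1.2 109.4] rotvec [-0.0008  0.0003  0.0072]
```

View pics/s1.png

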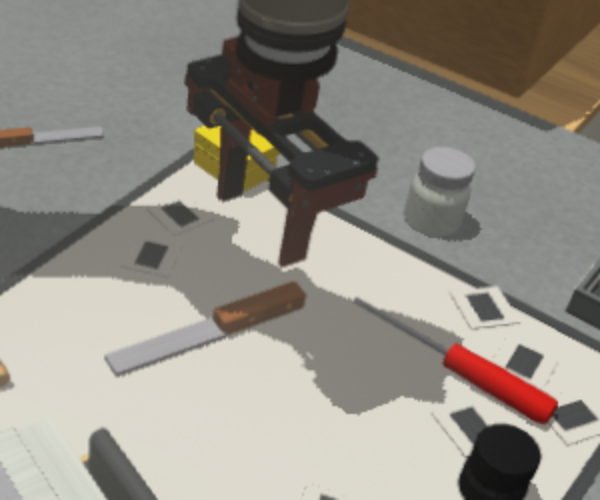

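The gripper hangs above the handle and straddles its axis; handle spans about (218,320)–(303,290) in the crop. I'll lower it and grip.

>>> drive_tool([
  [[-3, 1, 40], [0, 0, 0.007], 0.6],
  [[-3, 1, 80], [0, 0, 0.007], 0.6],
  [[-3, 1, 100], [0, 0, 0.007], 0.6],
  [[-3, 1, 109], [0, 0, 0.007], 0.6],
  [[-3, 1, 109], [0, 0, 0.007], 0.5],
])

```text
time: 2.28
tool_pos: [0.501, 0.2293, 0.0117]
orientation: [[0.374, 0.927, -0.0], [0.927, -0.374, 0.0], [0.0, -0.001, -1.0]]
force: [-0.3, 0.1, -0.0]
opening: 0.0469
gripper_force: 0.0
```

>>> drive_tool([
  [[0, 0, 0], [0, 0, 0], 0],
  [[0, 0, 0], [0, 0, 0], 0],
  [[0, 0, 0], [0, 0, 0], 0],
  [[0, 0, 0], [0, 0, 0], 0],
  [[0, 0, 0], [0, 0, 0], 0],
])

```text
time: 2.9
tool_pos: [0.5017, 0.2289, 0.0123]
orientation: [[0.376, 0.927, 0.001], [0.927, -0.376, 0.001], [0.001, 0.0, -1.0]]
force: [-1.4, 0.9, 5.7]
opening: 0.0218
gripper_force: 30.0
```

>>> drive_tool([
  [[0, 0, -20], [0, 0, 0], 0],
  [[0, 0, -50], [0, 0, 0], 0],
  [[0, 0, -85], [0, 0, 0], 0],
  [[0, 0, -105], [0, 0, 0], 0],
  [[0, 0, -105], [0, 0, 0], 0],
])

```text
time: 3.52
tool_pos: [0.5022, 0.229, 0.1178]
orientation: [[0.376, 0.927, 0.002], [0.927, -0.376, 0.002], [0.002, 0.001, -1.0]]
force: [-0.1, -0.5, -1.7]
opening: 0.0217
gripper_force: 30.0
```

```bash
python3 -c "
from h import *
delta([.6145,.107,.118],down(71.7))"
```

```text
t 3.52 shift mm [-70.8 149.9  -0.2] rotvec [ 0.0015 -0.0024 -0.0656]
```

>>> drive_tool([
  [[-14, 30, 0], [0, 0, -0.01], 0],
  [[-32, 68, 0], [0, -0.001, -0.03], 0],
  [[-51, 108, 0], [0.001, -0.002, -0.05], 0],
  [[-66, 138, 0], [0.001, -0.002, -0.065], 0],
  [[-71, 150, 0], [0.001, -0.002, -0.065], 0],
])

```text
time: 4.15
tool_pos: [0.6139, 0.1039, 0.1152]
orientation: [[0.318, 0.948, -0.003], [0.948, -0.318, -0.003], [-0.004, -0.002, -1.0]]
force: [-0.8, -0.1, -2.1]
opening: 0.0218
gripper_force: 30.0
```

>>> drive_tool([
  [[0, 0, 0], [0, 0, 0], 0],
  [[0, 0, 0], [0, 0, 0], 0],
])

```text
time: 4.4
tool_pos: [0.6125, 0.1083, 0.116]
orientation: [[0.313, 0.95, -0.003], [0.95, -0.313, -0.001], [-0.002, -0.003, -1.0]]
force: [-0.5, 0.3, -2.5]
opening: 0.0218
gripper_force: 30.0
```

```bash
python3 - <<'E'
from h import *
delta([.6145,.107,.118],down(71.7))
for n in('scene','top'):
    p,d=robot.snapshot(n);np.save(f'pics/{n}2.npy',d);cv2.imwrite(f'pics/{n}2full.png',p)
    if n=='scene': a=cv2.resize(p[160:390,240:480],None,fx=2.5,fy=2.5)
    else: b=cv2.resize(p[0:130,300:500],None,fx=2.5,fy=2.5)
cv2.imwrite('pics/s2.png',a);cv2.imwrite('pics/t2.png',b)
E
```

```text
t 4.4 shift mm [-0.6  2.2 -2. ] rotvec [-0.0029  0.0018  0.0014]
```

View pics/s2.png

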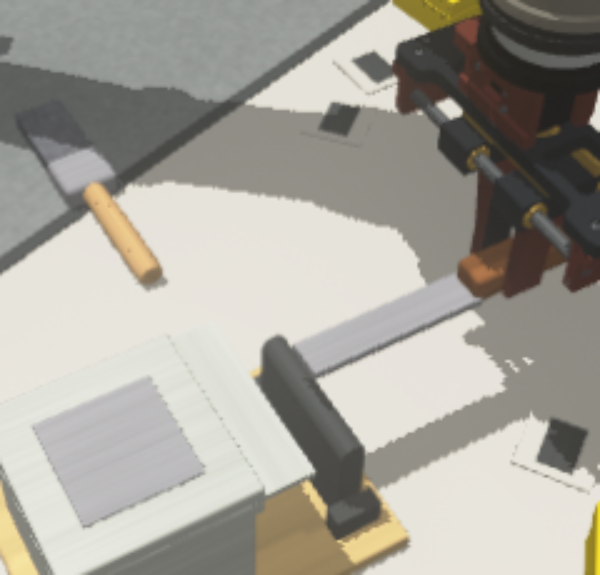

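View pics/t2.png

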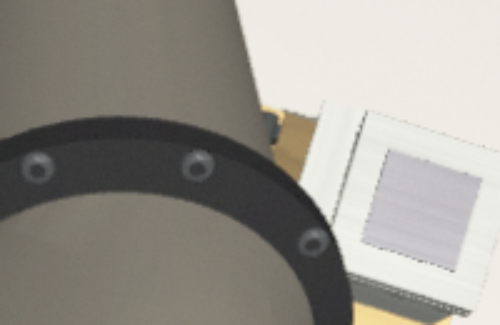

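The scene crop shows the blade running from (470,285) to about (305,360), where it disappears behind the bar. The tip looks too low, so the lever may be drooping. The arm blocks the top view. I'll measure the blade's slope from the scene depth.

```bash
python3 - <<'E'
from h import *
s=Cam('scene');d=np.load('pics/scene2.npy')
uv=[[240+x/2.5,160+y/2.5] for x,y in((455,294),(430,305),(400,318),(370,332),(345,345),(325,353),(500,258),(545,245))]
P=s.depth(uv,d);F=np.array([.5727,-.0193,.08]);a=np.radians(71.7)
ux=np.array([np.sin(a),-np.cos(a),0]);uy=np.array([np.cos(a),np.sin(a),0])
for p in P: print((np.array([ux@(p-F),uy@(p-F),p[2]-.08])*1000).round(1))
t=robot.get_state()['tool_pos'];print('tcp',ux@(t-F),uy@(t-F))
print(s.proj([F,F+ux*.045,F-ux*.045]))
E
```

```text
[-0.8 99.2 27.8]
[-0.6 81.4 26.9]
[-0.5 60.5 27.9]
[-1.4 40.7 27.4]
[ 2.2 21.6 29.3]
[ 0.8  9.4 28.3]
[  0.2 128.4  43.6]
[ 19.6 141.9  65.8]
tcp -0.0019354287161383109 0.13362244218299624
[[363.2492 315.3776]
 [379.8518 338.7576]
 [347.8552 293.6723]]
```

The lever is level, with the blade top about 28 mm above the fulcrum's top. I'll lower it 18 mm, then slide it in.

>>> drive_tool([
  [[0, 1, 8], [0, 0, 0], 0],
  [[0, 2, 18], [0, 0, 0], 0],
  [[0, 2, 18], [0, 0, 0], 0],
  [[0, 2, 18], [0, 0, 0], 0],
])

```text
time: 5.0
tool_pos: [0.6156, 0.1056, 0.0985]
orientation: [[0.315, 0.949, -0.002], [0.949, -0.315, -0.002], [-0.002, -0.001, -1.0]]
force: [0.2, 0.9, -0.9]
opening: 0.0216
gripper_force: 30.0
```

>>> drive_tool([
  [[-10, 0, 0], [0, 0, 0], 0],
  [[-22, 0, 0], [0, 0, 0], 0],
  [[-36, 0, 0], [0, 0, 0], 0],
  [[-46, 0, 0], [0, 0, 0], 0],
  [[-46, 0, 0], [0, 0, 0], 0],
])

```text
time: 5.62
tool_pos: [0.6009, 0.0606, 0.0989]
orientation: [[0.316, 0.949, -0.002], [0.949, -0.316, -0.002], [-0.002, -0.001, -1.0]]
force: [-0.3, 0.8, -2.0]
opening: 0.0221
gripper_force: 30.0
```

```bash
python3 - <<'E'
from h import *
s=Cam('scene');p,d=robot.snapshot('scene');st=robot.get_state();print(st['tool_pos'],st['force'],st['wrist_torque'])
F=np.array([.5727,-.0193,.08]);a=np.radians(71.7)
ux=np.array([np.sin(a),-np.cos(a),0]);uy=np.array([np.cos(a),np.sin(a),0])
t=st['tool_pos'];print('tcp',ux@(t-F),uy@(t-F),t[2]-.08)
for y in range(-40,75,10):
    q=s.proj([F+uy*y/1000+[0,0,.011]]).round().astype(int);P=s.depth(q,d)[0];print(y,(np.array([ux@(P-F),uy@(P-F),P[2]-.08])*1000).round(1))
E
```

```text
[0.6011 0.0617 0.0989] [-1.0148 -0.2005 -1.1913] [-0.0289  0.047  -0.0238]
tcp 0.0015787939847903192 0.08582837892052073 0.018857789854459267
-40 [  5.  -42.3  18.3]
-30 [  4.5 -32.6  18.2]
-20 [ -0.5 -20.1  11. ]
-10 [ -0.9 -10.2  11.2]
0 [ 0.6  0.5 10.8]
10 [-0.  10.8 10.5]
20 [-0.  20.8 11.2]
30 [ 0.7 28.7 11.8]
40 [ 0.9 38.6 12.9]
50 [-0.8 50.2 10.8]
60 [ 3.1 57.6 15.3]
70 [ 9.9 62.2 26.8]
```

The blade is under the ledge: top at +11 mm, tip at about y = -53 mm. Next I work out the prying path about the rounded top.

```bash
python3 - <<'E'
import numpy as np
for t in (0,3,6,9,12,15,18,20,22,24,26):
    a=np.radians(t);c,s=np.cos(a),np.sin(a);L=86-8*a
    y=8*s+L*c+14*s; z=8*c-8-L*s+14*c
    print(t,"shift x,z",(y-85.8).round(1),(18.9-z).round(1),"rot y",-a.round(3),"tip top z",(8*c-8+(53+8*a)*s+6*c).round(1))
E
```

```text
0 shift x,z 0.2 4.9 rot y -0.0 tip top z 6.0
3 shift x,z 0.8 9.4 rot y -0.052 tip top z 8.8
6 shift x,z 1.2 13.9 rot y -0.105 tip top z 11.6
9 shift x,z 1.3 18.4 rot y -0.157 tip top z 14.3
12 shift x,z 1.3 22.9 rot y -0.209 tip top z 17.1
15 shift x,z 0.9 27.4 rot y -0.262 tip top z 19.8
18 shift x,z 0.4 31.8 rot y -0.314 tip top z 22.5
20 shift x,z -0.1 34.7 rot y -0.349 tip top z 24.2
22 shift x,z -0.7 37.6 rot y -0.384 tip top z 26.0
24 shift x,z -1.3 40.4 rot y -0.419 tip top z 27.7
26 shift x,z -2.1 43.2 rot y -0.454 tip top z 29.4
```

>>> drive_tool([
  [[0, 0, 3], [0, 0, 0], 0],
  [[0, 0, 5], [0, 0, 0], 0],
  [[1, 0, 9.5], [0, -0.052, 0], 0],
  [[1.2, 0, 14], [0, -0.105, 0], 0],
  [[1.3, 0, 17], [0, -0.14, 0], 0],
])

```text
time: 6.3
tool_pos: [0.6015, 0.0642, 0.0812]
orientation: [[0.31, 0.95, -0.046], [0.94, -0.313, -0.135], [-0.143, -0.001, -0.99]]
force: [-0.2, -1.0, -1.7]
opening: 0.0216
gripper_force: 30.0
```

```bash
python3 - <<'E'
import numpy as np
def P(t):
    a=np.radians(t);c,s=np.cos(a),np.sin(a);L=86-8*a
    return np.array([8*s+L*c+14*s, -(8*c-8-L*s+14*c)])
def tab(t0,ts):
    a=np.radians(t0);c,s=np.cos(a),np.sin(a)
    for t in ts:
        d=P(t)-P(t0); print(t0,t,(c*d[0]+s*d[1]).round(1),(-s*d[0]+c*d[1]).round(1),-np.radians(t-t0).round(3))
tab(8,(10,12,14,16,18)); tab(18,(20,22,23,24,25,26))
E
```

```text
8 10 0.4 3.0 -0.035
8 12 0.8 5.9 -0.07
8 14 1.0 8.9 -0.105
8 16 1.1 11.9 -0.14
8 18 1.2 14.8 -0.175
18 20 0.4 2.9 -0.035
18 22 0.8 5.8 -0.07
18 23 0.9 7.3 -0.087
18 24 1.0 8.8 -0.105
18 25 1.1 10.2 -0.122
18 26 1.1 11.7 -0.14
```

>>> drive_tool([
  [[0.4, 0, 3], [0, -0.035, 0], 0],
  [[0.8, 0, 6], [0, -0.07, 0], 0],
  [[1, 0, 9], [0, -0.105, 0], 0],
  [[1.1, 0, 12], [0, -0.14, 0], 0],
  [[1.2, 0, 15], [0, -0.175, 0], 0],
])

```text
time: 6.92
tool_pos: [0.6019, 0.0624, 0.0685]
orientation: [[0.3, 0.949, -0.099], [0.901, -0.316, -0.297], [-0.313, -0.0, -0.95]]
force: [-3.9, 1.7, 13.9]
opening: 0.0221
gripper_force: 30.0
```

```bash
cat > look.py <<'E'
from h import *
s=Cam('scene');p,d=robot.snapshot('scene');st=robot.get_state();print(st['time'],st['tool_pos'],st['force'])
F=np.array([.5727,-.0193,.08]);a=np.radians(71.7)
ux=np.array([np.sin(a),-np.cos(a),0]);uy=np.array([np.cos(a),np.sin(a),0])
t=st['tool_pos'];print('tcp',ux@(t-F),uy@(t-F),t[2]-.08)
d0=np.load('pics/scene2.npy')
q=s.proj([F+uy*y+ux*x+[0,0,.028] for y in(-.05,-.08,-.11,-.14) for x in(-.03,0,.03)]).round().astype(int)
print('lid z now/before',np.median(s.depth(q,d)[:,2]),np.median(s.depth(q,d0)[:,2]))
for y in range(-25,60,12):
    q=s.proj([F+uy*y/1000+[0,0,.007-y*.34e-3]]).round().astype(int);P=s.depth(q,d)[0];print(y,(np.array([ux@(P-F),uy@(P-F),P[2]-.08])*1000).round(1))
import sys
if len(sys.argv)>1: cv2.imwrite(sys.argv[1],cv2.resize(p[160:390,220:480],None,fx=2.5,fy=2.5))
E
python3 look.py
```

```text
6.975 [0.6017 0.0625 0.0679] [-3.4133  0.9406 12.3242]
tcp 0.001871380826425494 0.08677637338752903 -0.01208793091783543
lid z now/before 0.11007716694128296 0.1066603636590811
-25 [ -2.4 -23.8  11.1]
-13 [ -3.5 -10.1   5.6]
-1 [ 0.3 -0.8  6.5]
11 [-0.6 11.5  2.3]
23 [ 1.  22.5 -0.5]
35 [-0.2 35.6 -5.4]
47 [ 3.2 43.7 -4.2]
59 [  1.6  57.5 -10. ]
```

The lid is rising, about 3.4 mm so far with 12–14 N at the handle. I'll carry on.

>>> drive_tool([
  [[0.4, 0, 3], [0, -0.035, 0], 0],
  [[0.8, 0, 6], [0, -0.07, 0], 0],
  [[1, 0, 9], [0, -0.105, 0], 0],
  [[1.1, 0, 10.5], [0, -0.122, 0], 0],
  [[1.1, 0, 10.5], [0, -0.122, 0], 0],
])

```text
time: 7.6
tool_pos: [0.6013, 0.0606, 0.0582]
orientation: [[0.285, 0.949, -0.134], [0.859, -0.315, -0.404], [-0.426, 0.0, -0.905]]
force: [-2.5, 2.9, 12.1]
opening: 0.0217
gripper_force: 30.0
```

```bash
python3 look.py
```

```text
7.65 [0.6013 0.0606 0.0582] [-3.6102  2.1242 12.1642]
tcp 0.00209632592418737 0.08482142225611321 -0.021798774493358722
lid z now/before 0.11543586955344701 0.1066603636590811
-25 [  2.1 -26.5  18.3]
-13 [  0.5 -12.6  12. ]
-1 [ 0.7 -1.1  7.2]
11 [-1.  11.8  1.7]
23 [-0.6 23.7 -3.1]
35 [-2.2 37.1 -8.8]
47 [ -1.9  47.6 -12.6]
59 [ -0.6  59.3 -13.6]
```

>>> drive_tool([
  [[0.2, 0, 1.5], [0, -0.018, 0], 0],
  [[0.4, 0, 3], [0, -0.035, 0], 0],
  [[0.4, 0, 3], [0, -0.035, 0], 0],
  [[0.4, 0, 3], [0, -0.035, 0], 0],
])

```text
time: 8.15
tool_pos: [0.6011, 0.0599, 0.0554]
orientation: [[0.281, 0.949, -0.144], [0.844, -0.315, -0.433], [-0.456, 0.0, -0.89]]
force: [-2.4, 3.4, 12.2]
opening: 0.0219
gripper_force: 30.0
```

```bash
python3 look.py pics/s3.png
```

```text
8.2 [0.6011 0.0599 0.0554] [-2.6737  3.6019 12.0471]
tcp 0.002099410191828133 0.08410989478269111 -0.02458545048590169
lid z now/before 0.11739641855078589 0.1066603636590811
-25 [  2.1 -26.5  18.3]
-13 [  1.9 -13.5  14.2]
-1 [ 1.9 -1.9  9.1]
11 [-1.3 12.   1.1]
23 [-2.1 24.7 -5.5]
35 [ -3.4  37.9 -10.6]
47 [ -3.5  48.9 -15.3]
59 [ -0.7  59.4 -13.8]
```

View pics/s3.png

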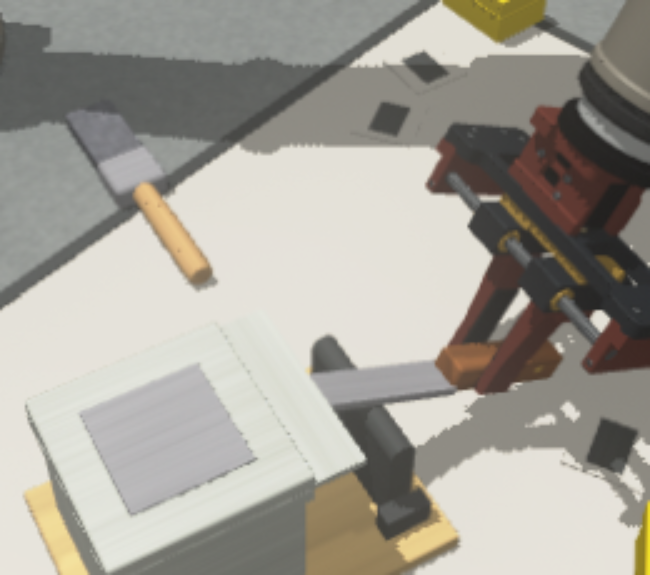

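The blade lies across the bar at about (380,400) with its tip under the raised ledge at (325,380). The lid is up about 10.5 mm, so I'll let go and back off.

>>> drive_tool([
  [[0, 0, 0], [0, 0, 0], 0.4],
  [[0, 0, 0], [0, 0, 0], 0.6],
  [[0, 0, 0], [0, 0, 0], 0.7],
  [[0, 0, 0], [0, 0, 0], 0.7],
  [[0, 0, -10], [0, 0, 0], 0.7],
])

```text
time: 8.82
tool_pos: [0.6011, 0.0634, 0.0622]
orientation: [[0.279, 0.949, -0.146], [0.844, -0.315, -0.434], [-0.458, -0.002, -0.889]]
force: [-0.0, 0.5, -0.5]
opening: 0.0612
gripper_force: 0.0
```

>>> drive_tool([
  [[0, 0, -30], [0, 0, 0], 0.7],
  [[0, 0, -70], [0, 0, 0], 0.7],
  [[0, 0, -110], [0, 0, 0], 0.7],
  [[0, 0, -130], [0, 0, 0], 0.7],
  [[0, 0, -130], [0, 0, 0], 0.7],
])

```text
time: 9.45
tool_pos: [0.6216, 0.1212, 0.1796]
orientation: [[0.28, 0.95, -0.141], [0.846, -0.313, -0.432], [-0.454, 0.001, -0.891]]
force: [0.4, 0.4, 0.9]
opening: 0.0617
gripper_force: 0.0
```

>>> drive_tool([
  [[0, 0, 0], [0, 0, 0], 0.7],
  [[0, 0, 0], [0, 0, 0], 0.7],
  [[0, 0, 0], [0, 0, 0], 0.7],
  [[0, 0, 0], [0, 0, 0], 0.7],
])

```text
time: 9.95
tool_pos: [0.6203, 0.1198, 0.1778]
orientation: [[0.28, 0.949, -0.145], [0.844, -0.315, -0.433], [-0.457, -0.001, -0.89]]
force: [0.6, -0.8, -0.2]
opening: 0.0615
gripper_force: 0.0
```

```bash
python3 look.py pics/s4.png
```

```text
10.0 [0.6203 0.1199 0.1778] [ 0.5457  0.5806 -0.5728]
tcp 0.001542846122483924 0.14708580932321033 0.09784995143313137
lid z now/before 0.11763218512215151 0.1066603636590811
-25 [  2.4 -26.7  18.8]
-13 [  0.9 -12.9  12.7]
-1 [-0.2 -0.5  5.8]
11 [-0.3 11.4  2.7]
23 [-0.  23.2 -2.1]
35 [ -3.   37.7 -10. ]
47 [ -2.4  48.1 -13.5]
59 [ -1.5  60.  -15.1]
```

View pics/s4.png

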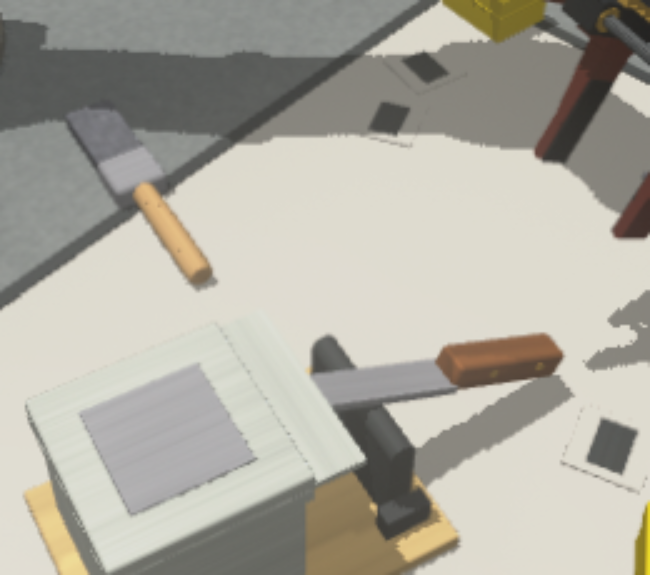

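The lever rests on the fulcrum, with its handle free at (500,360). The lid stands about 11 mm up and the gripper is clear, so I'm handing in.

```bash
python3 -c "
from station import robot
print(robot.hand_in())"
```

```text
the job is handed in; nothing more can be done
None
```

The lever pried the lid up about 11 mm by camera depth and the lid stayed there; the lever was left resting on the fulcrum, the gripper is clear, and the job was handed in at about 10 s, with no verdict returned.

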